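# Cap the colour tube, then hold the prism cell in the light gate

## Task

Press shut the green flip cap that was left open on one of the three colour tubes. Then pick the green prism cell out of its cradle by its two white frosted side faces only, never putting the fingers on the clear faces, and hold it upright in the beam of the light gate, clear windows facing the two towers and the beam passing through the middle of the window in its lower part, without the cell bumping the gate. Finish while still holding it there, and leave the other caps and everything else on the bench alone.

Things in the scene. Friction and masses are not known exactly. Their poses are not given: they have to be found in the camera images.
- cap_green (a joint): green flip cap, hinged on the rim of its white tube; 0 = shut flat on the tube, grows as it swings up and over, to 2.2 rad; starts open between 1.1 and 1.9 (1.57 = standing straight up). Stiff hinge: it stays where it is left (about 0.02 N m); a sideways push on the standing cap and then a press down of a few newtons shuts it
- cap_green_hinge (a point): point on the green cap's hinge axis, fixed on the tube's rim at the height of its mouth, 90 mm above the work surface. Its y is the hinge axis; the shut cap reaches from here along this point's -x: a disc 32 mm across, 6 mm thick (top 6 mm above the hinge), centred 17 mm away, with a 14 mm wide thumb tab ending 42 mm away. The open cap stands up from here
- rack: fixed steel rack 60 x 170 mm, origin under its centre, left or right of the gate. Three fixed white tubes 30 mm across stand in it in a row along its y, 53 mm apart, all caps hinged on its +x side; which place the green one has varies
- cap_yellow (a joint): yellow flip cap of a neighbouring tube, shut (0); leave shut
- cap_brown (a joint): brown flip cap of a neighbouring tube, shut (0); leave shut
- cell_center (a point): centre, half-way up, of the loose prism cell: an upright block 64 mm tall with a black top, 30 to 65 g. Its own x runs through the two clear green faces (24 mm apart), its own y through the two white frosted faces (16 mm apart, each 23 mm wide, 60 mm tall from the bottom); z up
- cradle: low grey block 70 x 60 mm, 16 mm high, fixed, origin under its centre, turned up to 0.6 rad; the cell starts standing in its pocket, same axes, 10 mm deep with about 1.5 mm play all round, floor 6 mm above the work surface
- cell_window (a point): middle of the cell's window, 20 mm above its bottom (12 mm below its centre), same axes as the cell: the point that belongs in the beam
- gate_beam (a point): middle of the light gate's beam, half-way between its two towers, 55 mm above the work surface; its own y runs along the beam from tower to tower, x across it, z up
- gate: fixed light gate, origin under its centre, same axes, turned up to 0.3 rad: a grey base plate 70 (x) x 170 (y) x 10 mm with a black and a white tower, each 50 mm (x) x 44 mm (y), tops 85 mm above the work surface, inner faces 80 mm apart along y; open above and on both x sides
- choc0: loose green-topped chocolate 34 x 26 x 12 mm, bystander
- choc1: loose green-topped chocolate 34 x 26 x 12 mm, bystander
- ring_mould: loose steel ring 90 mm across, 50 mm high, bystander
- palette_knife: loose spatula 200 mm long, lying flat, bystander
- bowl: loose white bowl 100 mm across, 45 mm high, bystander
- oil_bottle: loose white bottle 48 mm across, 80 mm high, bystander
- jar: loose amber jar 56 mm across, 60 mm high, bystander
Mind the look-alikes: they are no part of the job. There is more than one size of the part that bears cell_center; the job needs the larger. Leave any yellow look-alike of the gate alone.

How it is judged:
By the outcome, as a careful person would: the job done as asked, in the order asked, and still so for the second after the job is handed in, while the arm keeps its last pose, push and grip.
It also fails if it takes over 58 s, if anything falls off the work surface, if the arm or the gripper's body presses on something with over 40 N, if the wrist force passes 120 N, or if a joint passes its speed limit or range.

## Robot

A 6-joint arm with a two-finger parallel gripper is mounted at the origin on the work surface. World frame = base frame: x ahead of the robot, y to its left, z up, the work surface at z = 0. Lengths are in mm, angles in rad, forces in N, time in s.
With the tool pointing down it reaches from about 275 to 750 mm from the base axis. Payload 10.2 kg.
Tool frame: the origin (TCP) lies between the finger pads; the fingertips stand 11 mm ahead of it and the grasp point (between the pads) lies 8 mm behind it (ctrl.tip_extent is the distance from the TCP to the fingertips, in mm); z points along the fingers, y is the direction in which the jaws open and shut (so a half turn about z gives the same grasp; the last joint's range is limited). The gripper opens to 85 mm and grips with 20 to 120 N. Pads are 22 mm wide; open, the fingers measure 114 mm over their backs; the gripper's body (76 mm by 85 mm) begins 54 mm behind the grasp point. The pads swing forward as they close: fully open they stand 13 mm farther back than shut.
Start: joints at [-1.378, 0.313, 1.498, -0, 1.331, -0.223], TCP at [212.047, -480.278, 212.994] pointing down, gripper open.
Joint ranges: [-2.94, 2.94], [-0.97, 2.17], [0.19, 2.56], [-1.23, 4.37], [0.02, 3.11], [-2.88, 2.88]. Speed limits (rad/s): [2.39, 2.39, 3.01, 3.14, 3.14, 3.14].

## Interface

Orientations are given as a unit quaternion [w, x, y, z].
In Python, from rig import ctrl gives the robot as it stands.
- The arm moves only by the tool apply_moves, never from a script. Its argument "commands" is a list of rows, each a list of 5 numbers: the finger opening in cm, from 0 to 8.54, then the shift along the tool's x, y, z in cm, then the turn about the tool's z in rad. In form: [[jaw, dx, dy, dz, roll], ...]. A call has 1 to 12 rows; each row shifts and turns the commanded pose from where the row before left it, along the tool's axes as they then stand; what a row does not reach is not made up. A row lasts 1/12 s, in which the tool goes at most 41.7 mm and 7.16 degrees, less where a joint would pass 70% of its speed; a pose out of reach is approached as far as the arm can. A call with a gripper value outside its range is refused whole. The fingers move at their own pace and stop on an object; "squeeze" is the grip in N (left out, the last holds). Time passes only in rows, so rows that do not move let the fingers close. It gives the time, the measured TCP pose, the force and the opening at its end, in the units of the state.
- ctrl.sense(): the state, without advancing time (a new reading comes with each control period).
- ctrl.capture(name): name is "side" or "top"; returns the picture (384x512x3 uint8, red, green, blue); there is no depth.
- ctrl.camera_info(name): a dict with "fov_y" (degrees; the focal length in pixels is half the picture's height over the tangent of half this angle, whatever the lens; pixels are square), "cx", "cy" (the principal point, pixels), "camera_from_world" (4x4, takes a point from world to camera coordinates). Camera axes: x right, y down, z forward; pixel columns grow to the right and rows downward; lengths in mm; the calibration is good to about 2 mm. A picture is of the moment at which its call begins. camera_info takes no time and is no camera call.
- ctrl.finish_job(): hands the job in, once; it reports no verdict.
The state is a dict: "time_s": time; "joints": joint angles; "dq": joint speeds; "tau": joint torques, N m; "eef_pos": TCP position; "ee_rot": TCP orientation; "force": force on the tool from outside, world axes, zero at the start; "wrist_torque": the same for the moment, N m; "grip_width": opening from 0.0 (shut) to 1.0 (fully open).
Only numpy, scipy, OpenCV 4.12 (cv2) and the standard library are available. Lean on these libraries where they do the work, as an engineer would, in place of code of your own. Each camera call takes 0.05 s, during which the arm holds its last target.

## Working session

There is one attempt and no reset: what is moved stays moved. The work goes in short steps, Python scripts to look and compute and a tool call to move; the robot and the scene stay as the last step left them, time stands still between calls to the robot, and variables do not carry over. Pictures are saved under pics/ and viewed, and the job is handed in when it is done.

Besides the shell and the picture viewer there is one more tool, called after "Request:" as name([rows], argument=value, ...), one row to a line, values as JSON. apply_moves: Moves the arm, as the interface text tells. Its arguments: {"type":"object","properties":{"commands":{"type":"array"},"squeeze":{"type":"number"}},"required":["commands"]}

```bash
ls; mkdir -p pics
python3 - <<'E'
from rig import ctrl
import cv2
for n in("side","top"):
    cv2.imwrite(f"pics/{n}0.png",cv2.resize(ctrl.capture(n)[:,:,::-1],(800,600),interpolation=cv2.INTER_CUBIC))
    print(ctrl.camera_info(n))
print(ctrl.sense(),ctrl.tip_extent)
E
```

```text
pics
{'fov_y': 46.850893867952045, 'cx': 250.98413799668103, 'cy': 195.32500358910033, 'camera_from_world': array([[-9.11573390e-01, -4.10448177e-01,  2.37959838e-02,
         5.28223279e+02],
       [-2.33465658e-01,  4.69130598e-01, -8.51710202e-01,
         1.91705799e+02],
       [ 3.38419476e-01, -7.81951901e-01, -5.23472524e-01,
         1.07667847e+03],
       [ 0.00000000e+00,  0.00000000e+00,  0.00000000e+00,
         1.00000000e+00]])}
{'fov_y': 49.78000315556801, 'cx': 250.66323658376936, 'cy': 189.0103941702093, 'camera_from_world': array([[ 2.06116972e-02, -9.99704836e-01, -1.28607537e-02,
         6.10165458e+00],
       [-9.93589491e-01, -1.90520984e-02, -1.11431329e-01,
         5.64748849e+02],
       [ 1.11153414e-01,  1.50750986e-02, -9.93688915e-01,
         1.37612544e+03],
       [ 0.00000000e+00,  0.00000000e+00,  0.00000000e+00,
         1.00000000e+00]])}
{'time_s': 0.1, 'joints': array([-1.37839892e+00,  3.13404544e-01,  1.49839505e+00, -1.76953426e-05,
        1.33100708e+00, -2.23421840e-01]), 'dq': array([-1.84345249e-03, -3.61159827e-03, -1.65527180e-03, -9.47366568e-04,
       -8.25630734e-04, -4.28496897e-05]), 'tau': array([ 1.50857275e-03, -4.12899649e+01, -2.60143661e+01, -1.92922353e-04,
        3.02608642e-03, -1.67179039e-06]), 'eef_pos': array([ 211.98988515, -480.00539017,  212.47417125]), 'ee_rot': array([-6.07073083e-04,  9.78463922e-01,  2.06417018e-01,  8.23524725e-07]), 'force': array([ 0.9620299 , -0.86226381, -0.28291063]), 'wrist_torque': array([ 0.03763869, -0.01656077, -0.03044693]), 'grip_width': 0.997614009358242} 11.0
```

View pics/side0.png

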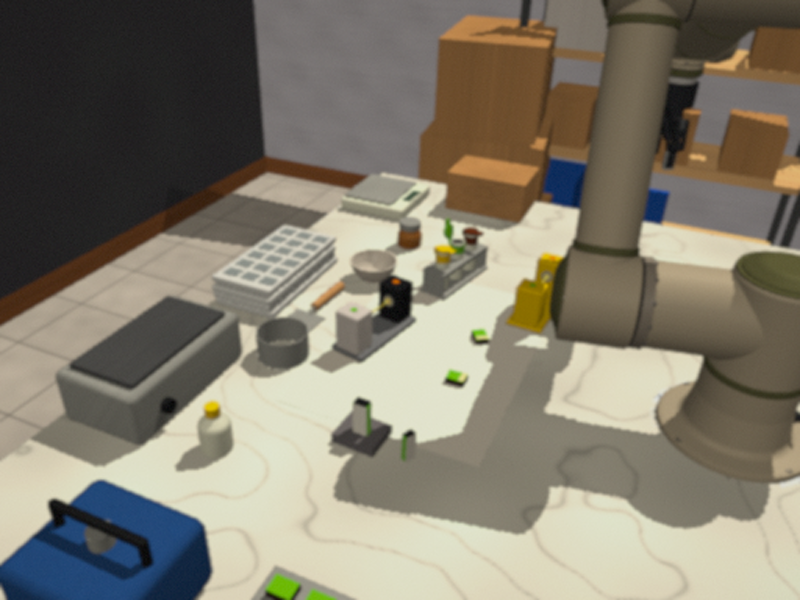

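View pics/top0.png

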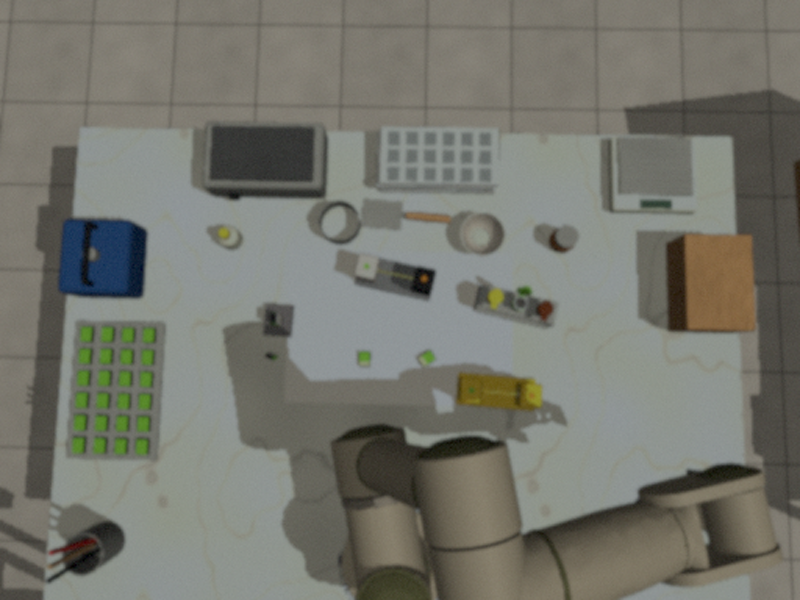

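The side view shows the rack with the green cap standing at about (448,230), and the gate (black and white towers) at (375,315). The cell is in its cradle at (361,415), with a smaller look-alike loose at (408,445) and a yellow look-alike gate at (535,295). The top view shows the rack at (515,302), gate at (395,275), cradle at (278,320) and small cell at (271,356).

```bash
cat > h.py <<'E'
import numpy as np, cv2
from rig import ctrl
def cam(n):
    i=ctrl.camera_info(n); f=192/np.tan(np.radians(i['fov_y']/2)); return f,i['cx'],i['cy'],np.array(i['camera_from_world'])
def proj(n,P):
    f,cx,cy,T=cam(n); P=np.atleast_2d(P); c=P@T[:3,:3].T+T[:3,3]; return np.c_[cx+f*c[:,0]/c[:,2],cy+f*c[:,1]/c[:,2]]
def ray(n,uv):
    f,cx,cy,T=cam(n); d=T[:3,:3].T@np.array([(uv[0]-cx)/f,(uv[1]-cy)/f,1]); return -T[:3,:3].T@T[:3,3], d/np.linalg.norm(d)
def plane(n,uv,z):
    o,d=ray(n,uv); return o+d*(z-o[2])/d[2]
def tri(a,b):
    A=0;B=0
    for n,uv in(("side",a),("top",b)):
        o,d=ray(n,uv); M=np.eye(3)-np.outer(d,d); A=A+M; B=B+M@o
    p=np.linalg.solve(A,B); return p, proj("side",p)[0]-a, proj("top",p)[0]-b
def crop(img,x0,y0,w,h,k,path):
    c=cv2.resize(img[y0:y0+h,x0:x0+w,::-1],(w*k,h*k),interpolation=cv2.INTER_CUBIC)
    g=max(5,w//10)
    for x in range((x0//10+1)*10,x0+w,10): cv2.putText(c,str(x),((x-x0)*k,8),0,.3,(0,0,255)); cv2.line(c,((x-x0)*k,10),((x-x0)*k,14),(0,0,255))
    for y in range((y0//10+1)*10,y0+h,10): cv2.putText(c,str(y),(0,(y-y0)*k+4),0,.3,(0,0,255)); cv2.line(c,(20,(y-y0)*k),(24,(y-y0)*k),(0,0,255))
    cv2.imwrite(path,c)
E
python3 - <<'E'
from h import *
s=ctrl.capture("side");t=ctrl.capture("top")
np.save("s0.npy",s);np.save("t0.npy",t)
crop(s,205,130,115,110,7,"pics/c1.png") if 0 else None
crop(s,205,130,110,82,7,"pics/s_rackgate.png")
crop(s,205,245,70,55,10,"pics/s_cell.png")
crop(t,220,155,140,60,5,"pics/t_rg.png")
crop(t,160,185,40,50,12,"pics/t_cell.png")
E
```

```text
(no output)
```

View pics/s_rackgate.png

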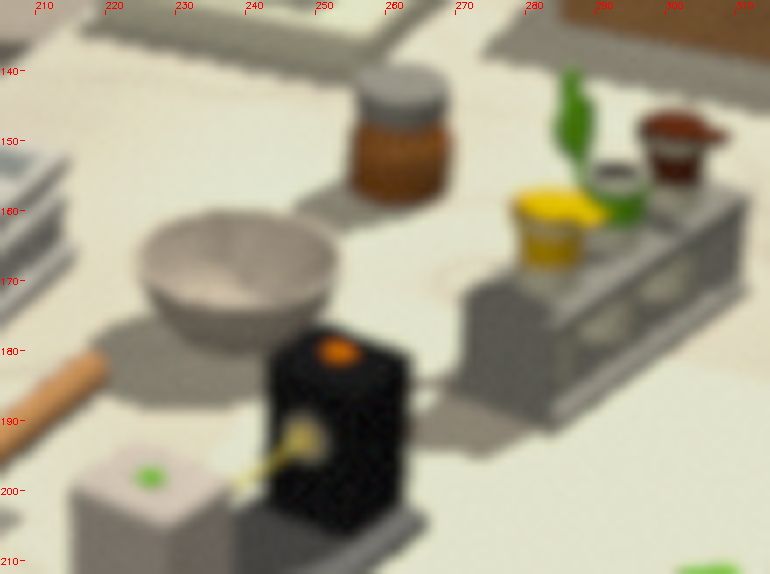

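View pics/s_cell.png

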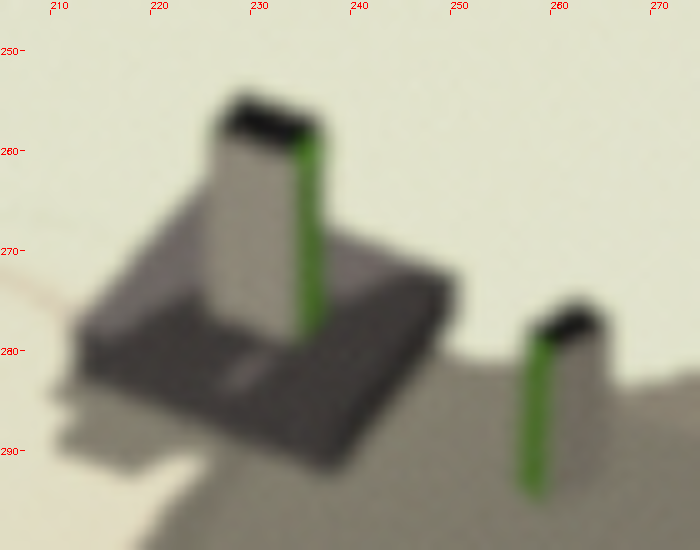

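View pics/t_rg.png

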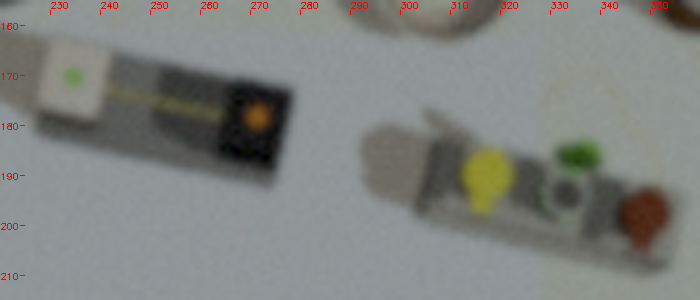

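View pics/t_cell.png

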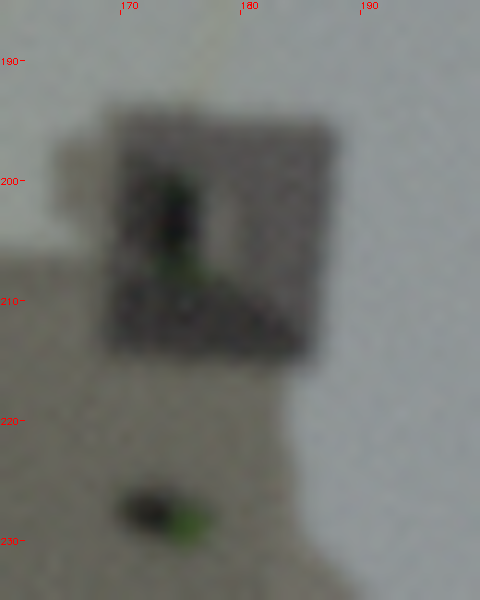

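The close crops show these things:
- The standing green cap is on the middle tube, side (286,147) and top (334,186), between the shut yellow and brown caps.
- The larger cell is in the cradle at side (232,268) and top (174,203).
- The small loose cell is at side (261,285) and top (173,228).

Other green things that could be mistaken for these are the two chocolates, the tray and the tower LED. I choose the middle-tube cap and the cradle cell.

```bash
cat > meas.py <<'E'
from h import *
S=np.mean([ctrl.capture("side").astype(float) for _ in range(4)],0).astype(np.uint8)
T=np.mean([ctrl.capture("top").astype(float) for _ in range(4)],0).astype(np.uint8)
np.save("S.npy",S);np.save("T.npy",T)
hs={"side":cv2.cvtColor(S,cv2.COLOR_RGB2HSV),"top":cv2.cvtColor(T,cv2.COLOR_RGB2HSV)}
def blob(n,lo,hi,box,hue=None):
    x0,y0,x1,y1=box; m=cv2.inRange(hs[n][y0:y1,x0:x1],lo,hi)
    k,l,st,c=cv2.connectedComponentsWithStats(m); i=1+np.argmax(st[1:,4]); 
    return c[i]+[x0,y0],st[i,4],cv2.minAreaRect(np.argwhere(l==i)[:,::-1].astype(np.float32)+np.float32([x0,y0])),(l==i)
def pr(k,r): print(k,r[0].round(2),r[1],[np.round(v,1) for v in r[2]])
for n,bx in(("top",{"y":(305,180,330,205),"b":(340,190,360,210),"g":(325,178,345,195),"wl":(228,165,240,176),"bl":(262,170,280,186)}),("side",{"y":(275,150,295,180),"b":(292,140,312,158),"g":(280,135,293,157),"wl":(220,190,232,204),"bl":(245,175,260,185)})):
    pr(n+" yellow",blob(n,(22,120,60),(34,255,255),bx["y"]))
    pr(n+" brown",blob(n,(0,100,30),(14,255,255),bx["b"]))
    pr(n+" green",blob(n,(40,110,30),(75,255,255),bx["g"]))
    pr(n+" wled",blob(n,(38,60,30),(75,255,255),bx["wl"]))
    pr(n+" oled",blob(n,(3,130,60),(20,255,255),bx["bl"]))
pr("top blk tower",blob("top",(0,0,0),(180,255,45),(255,165,285,195)))
pr("top cell blk",blob("top",(0,0,0),(180,255,45),(168,194,190,208)))
pr("side cell blk",blob("side",(0,0,0),(180,255,50),(220,250,240,263)))
E
python3 meas.py
python3 - <<'E'
from h import *
S=np.load("S.npy");T=np.load("T.npy")
crop(T,220,160,64,45,12,"pics/tg.png")
crop(S,205,170,64,60,10,"pics/sg.png")
print(T[203,165:190].tolist())
E
```

```text
top yellow [316.44 190.23] 84 [array([316.3, 190.2]), array([9.2, 9.9]), np.float64(45.0)]
top brown [348.14 197.92] 71 [array([348.2, 197.7]), array([8.5, 9.2]), np.float64(45.0)]
top green [335.55 185.82] 22 [array([335.5, 186. ]), array([4., 5.]), np.float64(90.0)]
top wled [234. 170.] 9 [array([234., 170.]), array([2., 2.]), np.float64(90.0)]
top oled [271. 178.] 21 [array([271., 178.]), array([4., 4.]), np.float64(90.0)]
side yellow [284.32 161.7 ] 113 [array([285. , 162.5]), array([11., 12.]), np.float64(90.0)]
side brown [301.62 147.97] 32 [array([302.1, 147.9]), array([10. ,  3.6]), np.float64(9.5)]
side green [286.58 146.55] 38 [array([286.5, 146. ]), array([12.,  3.]), np.float64(90.0)]
side wled [226.17 197.92] 12 [array([226., 198.]), array([2., 4.]), np.float64(90.0)]
side oled [252.8  179.88] 25 [array([252.8, 179.8]), array([4.9, 4.2]), np.float64(45.0)]
top blk tower [269.38 179.95] 155 [array([269.6, 179.5]), array([12.3, 15.3]), np.float64(12.5)]
top cell blk [173.68 203.16] 19 [array([173.5, 203.5]), array([5., 3.]), np.float64(90.0)]
side cell blk [231.36 257.14] 14 [array([231.5, 257. ]), array([2., 5.]), np.float64(90.0)]
[[124, 126, 119], [115, 117, 109], [108, 107, 99], [96, 96, 86], [80, 79, 74], [61, 61, 58], [50, 46, 46], [44, 44, 43], [30, 28, 28], [23, 23, 22], [31, 35, 33], [58, 59, 58], [88, 89, 86], [94, 95, 90], [90, 90, 83], [80, 79, 75], [79, 78, 76], [82, 81, 78], [82, 81, 79], [83, 81, 81], [81, 79, 79], [84, 84, 84], [105, 109, 110], [130, 134, 137], [141, 147, 148]]
```

```bash
sleep 1; ls pics
```

```text
s_cell.png
s_rackgate.png
sg.png
side0.png
t_cell.png
t_rg.png
tg.png
top0.png
```

View pics/tg.png

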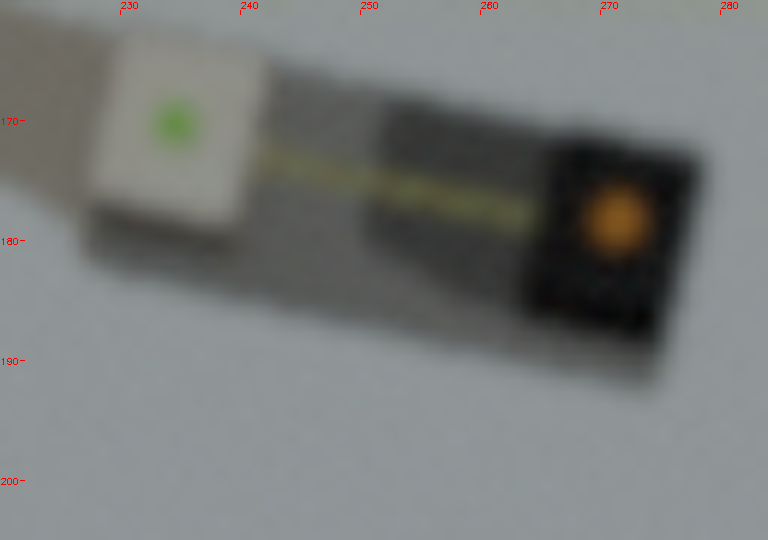

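View pics/sg.png

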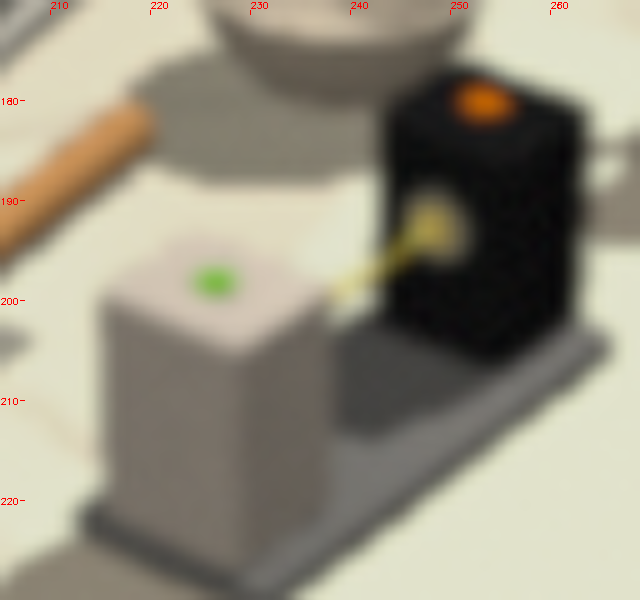

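Run:
```python
from h import *
np.set_printoptions(precision=1,suppress=True)
S=np.load("S.npy").astype(float);T=np.load("T.npy").astype(float)
def cen(I,f,box):
    x0,y0,x1,y1=box;c=I[y0:y1,x0:x1];w=np.clip(f(c),0,None);w[w<0.15*w.max()]=0;yy,xx=np.mgrid[y0:y1,x0:x1];return np.array([(w*xx).sum(),(w*yy).sum()])/w.sum()
g=lambda c:c[...,1]-(c[...,0]+c[...,2])/2-10
o=lambda c:c[...,0]-c[...,2]-10
tw,tb=cen(T,g,(228,164,241,177)),cen(T,o,(265,172,277,184))
sw,sb=cen(S,g,(220,192,232,204)),cen(S,o,(246,174,259,186))
print(tw,tb,sw,sb)
for a,b in((sw,tw),(sb,tb)): print("LED tri",*tri(a,b),"planes",plane("side",a,86),plane("top",b,86))
for n,a,b in(("top",tw,tb),("side",sw,sb)):
    A,B=plane(n,a,86),plane(n,b,86); d=A-B; print(n,"mid",(A+B)/2,np.linalg.norm(d),"yaw of y axis",np.arctan2(-d[0],d[1]))
# white/black tower corners top view
for n,c in(("top",[(229.5,162.5),(242,164.5),(239.5,179),(227,177)]),):
    print([plane(n,p,85) for p in c])
# caps
gy=lambda c:np.minimum(c[...,0],c[...,1])-c[...,2]-15
br=lambda c:c[...,0]-(c[...,1]+c[...,2])/2-12
ty=cen(T,gy,(307,180,328,202));tbr=cen(T,br,(340,188,358,207))
Y,B=plane("top",ty,94),plane("top",tbr,94); d=Y-B
print("caps",Y,B,np.linalg.norm(d),"yaw",np.arctan2(-d[0],d[1]),"mid",(Y+B)/2)
sg=cen(S,g,(279,136,294,155));tg=cen(T,g,(326,176,345,194));print("green",sg,tg,*tri(sg,tg))
# cradle quad in top view (z=16 plane)
for p in[(168.8,194),(187.5,195.5),(186,214.5),(168.2,214)]: print("cr",plane("top",p,16))
for p in[(212.5,278.5),(237.5,291),(250,272.5)]: print("crside",plane("side",p,16))
print("cell top",plane("side",(231.3,257),70),plane("top",(173.9,202.9),70), tri((231.3,257),(173.9,202.9)))
```

```text
[234.2 169.9] [271.  177.8] [226.1 197.6] [252.9 179.8]
LED tri [621.3  72.1  87.1] [0.4 0.1] [-0.1 -0.3] planes [623.1  70.7  86. ] [620.6  71.8  86. ]
LED tri [597.1 -49.2  86.6] [0.2 0. ] [-0.1 -0.2] planes [598.2 -50.   86. ] [596.6 -49.4  86. ]
top mid [608.6  11.2  86. ] 123.55875259163986 yaw of y axis -0.19543873450223928
side mid [610.6  10.3  86. ] 123.29123152565191 yaw of y axis -0.204042780506007
[array([645.2,  88.1,  85. ]), array([639.2,  46.7,  85. ]), array([590.9,  53.8,  85. ]), array([596.7,  95.1,  85. ])]
caps [ 557.8 -197.8   94. ] [ 534.5 -300.6   94. ] 105.34621689206509 yaw -0.22283540296551113 mid [ 546.1 -249.2   94. ]
green [286.6 146.6] [335.7 185.7] [ 572.3 -256.1  109.6] [0.2 0. ] [-0.1 -0.2]
cr [543.6 299.1  16. ]
cr [539.6 234.4  16. ]
cr [474.2 237.1  16. ]
cr [474.7 298.2  16. ]
crside [542.7 298.1  16. ]
crside [473.3 309.8  16. ]
crside [473.5 241.9  16. ]
cell top [509. 269.  70.] [509.2 269.4  70. ] (array([509. , 269.3,  70.2]), array([-0.1, -0. ]), array([0., 0.]))
```

Run:
```python
from h import *
S=np.load("S.npy");T=np.load("T.npy")
c=cv2.resize(S[250:296,208:256,::-1],None,fx=16,fy=16,interpolation=cv2.INTER_LANCZOS4)[:600]
c=cv2.resize(S[250:296,208:256],None,fx=12,fy=12,interpolation=cv2.INTER_LANCZOS4)
d=cv2.resize(T[188:222,160:194],None,fx=16,fy=16,interpolation=cv2.INTER_LANCZOS4)
c=np.clip(c.astype(float)*1.6,0,255).astype(np.uint8);d=np.clip(d.astype(float)*1.8,0,255).astype(np.uint8)
for im,x0,y0,k in((c,208,250,12),(d,160,188,16)):
    im[::k*5,::4]=(255,0,0);im[::4,::k*5]=(255,0,0)
cv2.imwrite("pics/sc2.png",c[...,::-1]);cv2.imwrite("pics/tc2.png",d[...,::-1])
```

```text
(no output)
```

View pics/sc2.png

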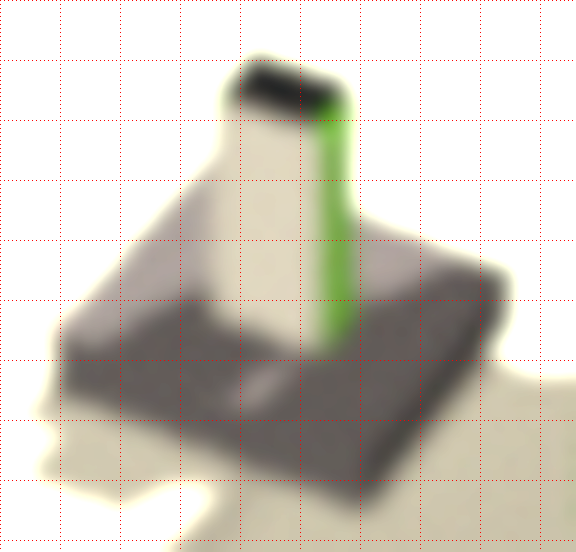

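View pics/tc2.png

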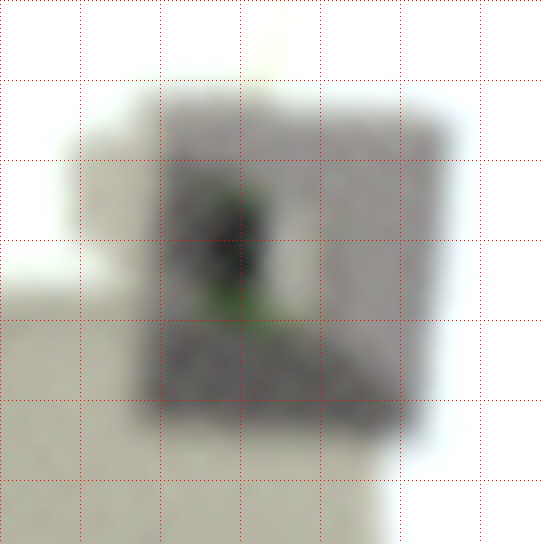

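Run:
```python
from h import *
np.set_printoptions(precision=1,suppress=True)
I=np.load("S.npy").astype(float).mean(2)
I2=np.load("T.npy").astype(float).mean(2)
from scipy.ndimage import map_coordinates as mc
def edge(img,a,b,n=14,half=3.5):
    a,b=np.array(a,float),np.array(b,float);t=(b-a)/np.linalg.norm(b-a);nn=np.array([-t[1],t[0]]);out=[]
    for s in np.linspace(.12,.88,n):
        p=a+s*(b-a);k=np.arange(-half,half+.01,.1);q=p+k[:,None]*nn
        v=mc(img,[q[:,1],q[:,0]],order=3);g=np.abs(np.gradient(v));g=np.where(g>g.max()*.4,g,0);out.append(p+nn*(g*k).sum()/g.sum())
    out=np.array(out);c=np.median(out,0);l=cv2.fitLine(out.astype(np.float32),cv2.DIST_HUBER,0,.01,.01).ravel()
    return l[2:]-l[:2]*8,l[2:]+l[:2]*8
def rep(nm,n,img,a,b,z):
    p,q=edge(img,a,b);P,Q=plane(n,p,z),plane(n,q,z);d=(Q-P)[:2];d/=np.linalg.norm(d);m=(P+Q)/2
    ang=np.arctan2(d[1],d[0]);ang=(ang+np.pi/4)%(np.pi/2)-np.pi/4
    print(nm,"yaw(mod90)",round(ang,3),"pt",m,p,q)
rep("s bot front z0","side",I,(213,282.5),(237,291.2),0)
rep("s bot right z0","side",I,(239,291.5),(249,277),0)
rep("s back z16","side",I,(238.5,268),(249,272.3),16)
rep("s left z16","side",I,(214,276.5),(225,265),16)
rep("t top","top",I2,(169,193.8),(188,195),16)
rep("t right","top",I2,(188,195),(186.5,215),0)
rep("t bottom","top",I2,(168.5,214.5),(186,215),0)
rep("t left","top",I2,(169.2,194),(168.6,214),16)
rep("celltop boundary","side",I,(227.5,259),(234.5,260.3),66)
```

```text
s bot front z0 yaw(mod90) -0.059 pt [510.9 296.4   0. ] [217.8 284.5] [232.7 290.3]
s bot right z0 yaw(mod90) -0.063 pt [475.9 265.8   0. ] [239.6 290. ] [249.5 277.5]
s back z16 yaw(mod90) -0.13 pt [492.3 239.   16. ] [236.  266.3] [250.7 272.6]
s left z16 yaw(mod90) -0.049 pt [544.6 265.   16. ] [213.2 275.7] [223.7 263.7]
t top yaw(mod90) -0.057 pt [543.3 261.   16. ] [171.9 193.7] [187.8 194.9]
t right yaw(mod90) -0.066 pt [505.3 238.2   0. ] [186.  213.7] [187.6 197.8]
t bottom yaw(mod90) -0.038 pt [474.2 271.6   0. ] [168.9 214.1] [184.8 215. ]
t left yaw(mod90) -0.057 pt [508.7 296.8  16. ] [168.2 212.1] [169.8 196.2]
celltop boundary yaw(mod90) 0.188 pt [508.8 270.   66. ] [223.3 257.3] [239.1 260. ]
```

Cradle yaw is about -0.058 and its centre is at (509.7,268.5). The gate is at (609.5,10.7) with yaw -0.20. The green hinge is at about (565,-253.5) with rack yaw -0.223. I start by rolling to line up with the rack and closing the jaws.

Request:
apply_moves([
  [0,0,0,0,0.1065],
  [0,0,0,0,0.1065],
  [0,0,0,0,0.1065],
  [0,0,0,0,0.1065],
  [0,0,0,0,0.1065],
  [0,0,0,0,0.1065],
], squeeze=30)

```text
time_s: 1.1
eef_pos: [212.0, -480.3, 213.0]
ee_rot: [0.0, 0.993, -0.114, 0.0]
force: [0.0, -0.5, -0.1]
grip_width: 0.142
```

Request:
apply_moves([
  [0,1.4,-1.245,0,0],
  [0,1.4,-1.245,0,0],
  [0,1.4,-1.245,0,0],
  [0,1.4,-1.245,0,0],
  [0,1.4,-1.245,0,0],
  [0,1.4,-1.245,0,0],
  [0,1.4,-1.245,0,0],
  [0,1.4,-1.245,0,0],
  [0,1.4,-1.245,0,0],
  [0,1.4,-1.245,0,0],
  [0,1.4,-1.245,0,0],
  [0,1.4,-1.245,0,0],
])

```text
time_s: 2.1
eef_pos: [409.7, -371.2, 213.0]
ee_rot: [0.0, 0.994, -0.111, 0.0]
force: [-0.9, -1.3, -0.5]
grip_width: 0.001
```

Request:
apply_moves([
  [0,1.4,-1.245,0,0],
  [0,1.4,-1.245,0,0],
  [0,1.4,-1.245,0,0],
  [0,1.4,-1.245,0,0],
  [0,1.4,-1.245,0,0],
  [0,1.4,-1.245,0,0],
  [0,1.4,-1.245,0,0],
  [0,1.4,-1.245,0,0],
  [0,1.4,-1.245,0,0],
  [0,1.4,-1.245,0,0],
  [0,1.4,-1.245,0,0],
  [0,1.4,-1.245,0,0],
])

```text
time_s: 3.1
eef_pos: [606.6, -262.7, 212.9]
ee_rot: [-0.0, 0.994, -0.111, -0.0]
force: [0.5, -1.4, -0.3]
grip_width: -0.003
```

Request:
apply_moves([
  [0,0,0,1.8,0],
  [0,0,0,1.8,0],
  [0,0,0,1.8,0],
  [0,0,0,1.8,0],
  [0,0,0,1.8,0],
  [0,0,0,0,0],
])

```text
time_s: 3.6
eef_pos: [604.4, -262.3, 119.1]
ee_rot: [-0.002, 0.994, -0.111, -0.003]
force: [0.1, 1.2, -1.3]
grip_width: 0.003
```

Run:
```python
from h import *
s=ctrl.capture("side");t=ctrl.capture("top")
a=cv2.resize(s[110:190,250:330,::-1],(480,480),interpolation=cv2.INTER_CUBIC);b=cv2.resize(t[150:215,295:360,::-1],(320,320),interpolation=cv2.INTER_CUBIC)
c=np.zeros((480,800,3),np.uint8);c[:,:480]=a;c[:320,480:]=b;cv2.imwrite("pics/p1.png",c)
```

```text
(no output)
```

View pics/p1.png

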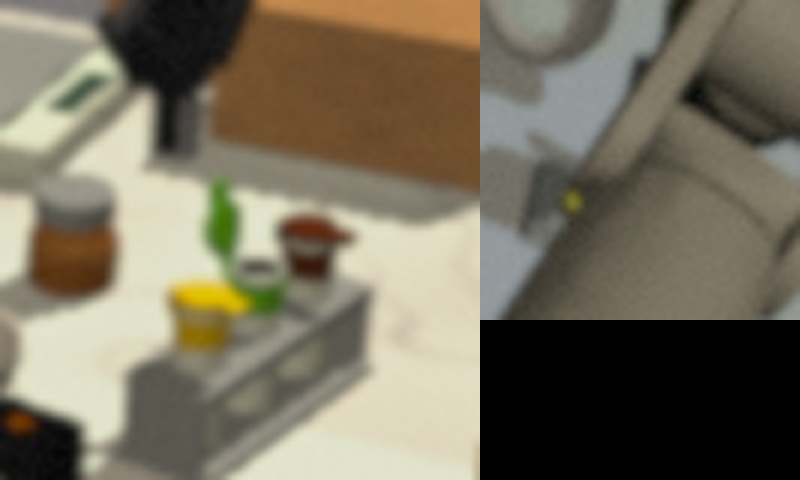

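The fingertips are at crop (178,150), beyond the standing green cap at (220,220), which is untouched. I check the expected tip pixel, then push.

Run:
```python
from h import *
print(proj("side",[[605,-262.5,110],[565,-253.5,90],[565,-253.5,130]]), ctrl.sense()["eef_pos"])
```

```text
[[277.98697937 143.73407082]
 [288.26420374 152.92134775]
 [289.12425849 141.48752601]] [ 605.8514664  -263.28230692  123.19797878]
```

Run:
```python
from h import *
s=ctrl.capture("side")
crop(s,262,105,40,60,10,"pics/p2.png")
```

```text
(no output)
```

View pics/p2.png

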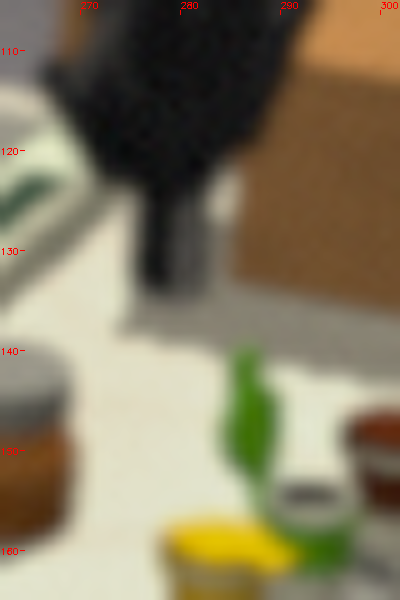

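Run:
```python
from h import *
s=ctrl.capture("side").astype(int);S=np.load("S.npy").astype(int)
d=np.abs(s-S).sum(2)[118:150,266:296]
for i,r in enumerate(d): print(118+i,' '.join('%3d'%v for v in r))
print(ctrl.sense()["grip_width"], ctrl.sense()["eef_pos"],ctrl.sense()["joints"])
```

```text
118   4  56 161 335 507 592 595 598 574 581 576 571 548 547 536 526 529 500 450 338 202 110  47  13   2   3   1   4   3   2
119   1  13  98 253 427 553 593 568 543 550 562 574 565 560 571 592 582 554 467 330 178  67  20   3   1   1   3   1   3   4
120   3   2  45 168 341 493 541 489 472 540 562 584 563 552 565 580 555 516 421 271 117  30   6   4   1   2   4   5   5   3
121   4   3  27 106 235 352 404 392 407 495 571 576 561 564 567 561 541 457 335 207  74   7   6   4   4   1   3   2   3   2
122   1   2  10  47 120 199 237 263 353 467 571 551 564 564 560 550 487 357 231 119  45   2   7   2   1   5   1   2   1   5
123   2   1   2   4  28  67  99 149 263 409 533 583 550 545 542 520 403 253 133  47  17   3   3   2   2   2   8   5   2   6
124   2   1   3   6   6  11  19  63 191 350 488 555 542 523 500 464 339 179  62  10   2   4   1   5   4   7   0   2   4   3
125   3   1   3   2   2   3   4  46 155 320 465 558 544 493 461 441 324 162  44   1   4   2   1   6   5   2   3   8   4   4
126   3   5   2   1   2   2   2  35 144 297 458 544 536 476 440 424 327 164  45   6   4   3   1   2   2   0 
[... 2332 characters left out ...]
  3   2   4   2   1   0   2   3   4   1
146   2   3   3   4   2   6   1   3   0   2   3   3   1   1   4   2   2   1   2   1   2   4   4   2   1   2   2   5   1   0
147   4  10   1   2   4   0   1   3   2   2   1   0   2   0   1   4   2   6   1   3   2   7   2   2   2   1   3   4   2   2
148   2   2   6   5   5   2   2   3   1   0   1   1   1   2   2   2   2   3   2   1   4   3   2   3   4   2   0   5   1   3
149   6   2   5   5   4   1   3   0   1   4   1   2   1   1   1   3   2   1   1   3   4   4   1   3   1   1   1   3   3   3
0.0012303793319873863 [ 606.39491068 -263.65055237  124.54110888] [-5.86923124e-01  6.84338039e-01  1.15544709e+00 -2.17579397e-05
  1.29951428e+00  1.20710023e+00]
```

Run:
```python
from h import *
print(proj("side",[[212,-480.3,213],[212,-480.3,202],[212,-480.3,265]]))
print("tip now hits z112:",plane("side",(279,135),112), "tip z at xy:",[(z,proj("side",[605.8,-263,z])[0]) for z in(112,125,140,150,185)])
S=np.load("S.npy");crop(S,400,20,60,100,6,"pics/g0.png")
for k in range(4): 
  s=ctrl.sense();print(s["eef_pos"],s["ee_rot"])
```

```text
[[419.51389852 112.33439284]
 [418.74786924 115.59870751]
 [423.22133724  96.53571921]]
tip now hits z112: [ 625.58611658 -324.43494568  112.        ] tip z at xy: [(112, array([277.84648193, 143.06112312])), (125, array([278.07145238, 139.36027888])), (140, array([278.33372432, 135.04581181])), (150, array([278.51019647, 132.1427819 ])), (185, array([279.13831253, 121.81004834]))]
[ 606.39491068 -263.65055237  124.54110888] [ 5.34031552e-04  9.93777345e-01 -1.11378962e-01  1.01472100e-03]
[ 606.39491068 -263.65055237  124.54110888] [ 5.34031552e-04  9.93777345e-01 -1.11378962e-01  1.01472100e-03]
[ 606.39491068 -263.65055237  124.54110888] [ 5.34031552e-04  9.93777345e-01 -1.11378962e-01  1.01472100e-03]
[ 606.39491068 -263.65055237  124.54110888] [ 5.34031552e-04  9.93777345e-01 -1.11378962e-01  1.01472100e-03]
```

View pics/g0.png

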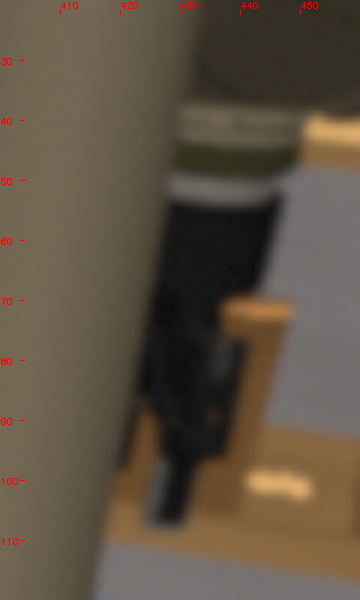

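Run:
```python
from h import *
for s in(45,-45):
  for z in (202,215,230,245): print(s,z,proj("side",[212+.404*s,-480.3-.915*s,z])[0])
```

```text
45 202 [414.43072473 110.52975984]
45 215 [415.29247501 106.74739997]
45 230 [416.29690949 102.3387763 ]
45 245 [417.31234313  97.88187559]
-45 202 [423.30497191 120.94940052]
-45 215 [424.25883909 117.00740551]
-45 230 [425.37127123 112.41011772]
-45 245 [426.49657349 107.75964229]
```

The fingertips look about 30 mm higher in the side picture than the reported pose implies, both at the start and now. Pushing at this height tests it: the fingers will either meet the cap or pass over it.

Request:
apply_moves([
  [0,-1,0,0,0],
  [0,-1,0,0,0],
  [0,-1,0,0,0],
  [0,-0.5,0,0,0],
  [0,0,0,0,0],
])

```text
time_s: 4.22
eef_pos: [571.6, -255.7, 124.3]
ee_rot: [0.0, 0.994, -0.112, 0.001]
force: [0.5, 0.2, -0.1]
grip_width: 0.004
```

Run:
```python
from h import *
s=ctrl.capture("side")
crop(s,262,105,40,60,10,"pics/p3.png"); q=ctrl.sense();print(q["eef_pos"],q["force"])
```

```text
[ 572.02774844 -255.77544731  124.08720074] [-0.7365236   0.01126167  0.4215057 ]
```

View pics/p3.png

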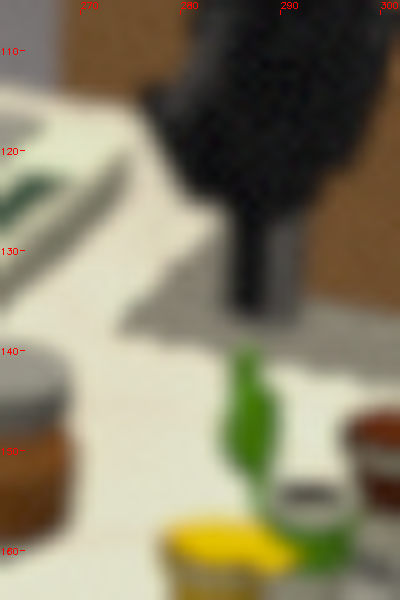

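The fingers passed above the cap without touching it, so the real tips are about 29 mm above the reported value. I back off, go lower and push again.

Request:
apply_moves([
  [0,1.2,0,0,0],
  [0,1.2,0,0,0],
  [0,1.3,0,0,0],
  [0,0,0,1,0],
  [0,0,0,1,0],
  [0,0,0,1,0],
  [0,0,0,0,0],
  [0,0,0,0,0],
])

```text
time_s: 4.93
eef_pos: [607.1, -263.4, 92.1]
ee_rot: [-0.0, 0.994, -0.111, -0.001]
force: [0.1, 0.6, -0.2]
grip_width: 0.001
```

Run:
```python
from h import *
s=ctrl.capture("side")
crop(s,262,105,40,60,10,"pics/p4.png"); q=ctrl.sense();print(q["eef_pos"],q["force"])
p=q["eef_pos"]
for dz in(0,15,20,25,30): print(dz,proj("side",p+[0,0,dz-11]))
```

```text
[ 607.52282094 -263.70653212   93.00301377] [ 0.08207834 -0.04406871  1.40674548]
0 [[276.92221963 151.27714416]]
15 [[277.17390188 147.09871371]]
20 [[277.25840799 145.69574252]]
25 [[277.34322293 144.28764441]]
30 [[277.42834837 142.8743912 ]]
```

View pics/p4.png

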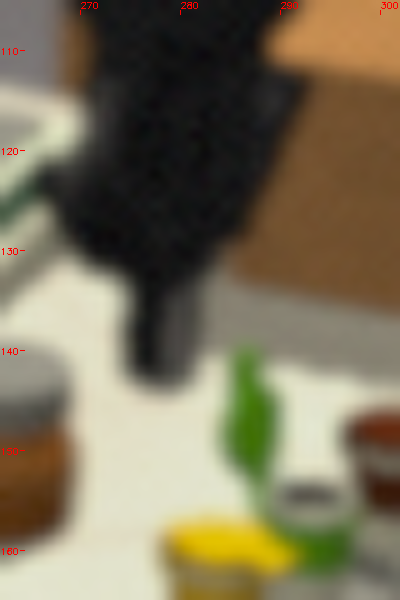

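Request:
apply_moves([
  [0,-1,0,0,0],
  [0,-1,0,0,0],
  [0,-1,0,0,0],
  [0,-1,0,0,0],
  [0,-1,0,0,0],
  [0,-0.2,0,0,0],
  [0,0,0,0,0],
])

```text
time_s: 5.57
eef_pos: [557.1, -252.4, 93.8]
ee_rot: [0.0, 0.994, -0.112, 0.0]
force: [0.5, -0.9, 0.1]
grip_width: -0.002
```

Run:
```python
from h import *
s=ctrl.capture("side")
crop(s,262,105,50,60,10,"pics/p5.png"); q=ctrl.sense();print(q["eef_pos"],q["force"])
```

```text
[ 557.35195383 -252.40516759   93.6078368 ] [ 0.19331107 -0.02082606  0.3432111 ]
```

View pics/p5.png

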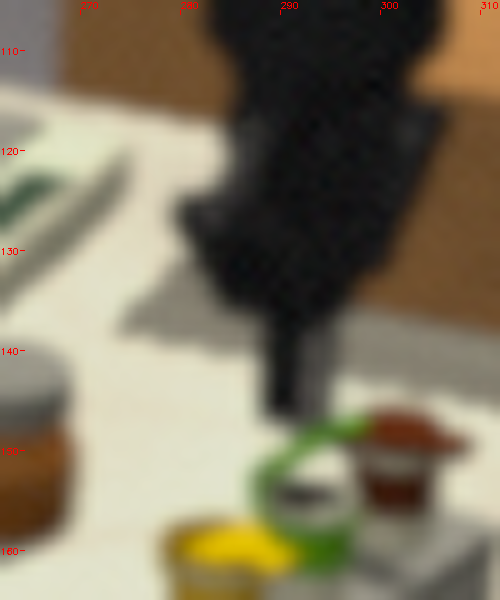

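The cap is now tilted partway over the tube mouth. I go on over the disc and press down gently.

Request:
apply_moves([
  [0,-0.5,0,0.3,0],
  [0,-0.4,0,0.4,0],
  [0,0,0,0.4,0],
  [0,0,0,0.2,0],
  [0,0,0,0,0],
])

```text
time_s: 6.03
eef_pos: [548.0, -250.0, 79.2]
ee_rot: [-0.0, 0.994, -0.111, -0.001]
force: [0.4, -1.2, 0.1]
grip_width: 0.003
```

Request:
apply_moves([
  [0,0,0,0.15,0],
  [0,0,0,0,0],
])

```text
time_s: 6.2
eef_pos: [548.4, -250.2, 78.3]
ee_rot: [-0.0, 0.994, -0.111, -0.0]
force: [0.6, 0.6, -0.0]
grip_width: -0.002
```

Request:
apply_moves([
  [0,0,0,0.1,0],
  [0,0,0,0,0],
])

```text
time_s: 6.37
eef_pos: [548.5, -250.3, 77.8]
ee_rot: [0.0, 0.994, -0.111, 0.0]
force: [-1.1, 0.3, 2.3]
grip_width: 0.001
```

Request:
apply_moves([
  [0,0,0,0.1,0],
  [0,0,0,0,0],
])

```text
time_s: 6.53
eef_pos: [548.5, -250.3, 77.7]
ee_rot: [0.0, 0.994, -0.111, 0.0]
force: [-3.7, 1.5, 9.6]
grip_width: 0.001
```

Request:
apply_moves([
  [0,0,0,0.1,0],
  [0,0,0,0,0],
])

```text
time_s: 6.7
eef_pos: [548.5, -250.3, 77.5]
ee_rot: [0.0, 0.994, -0.111, 0.0]
force: [-6.3, 2.1, 16.6]
grip_width: -0.003
```

Run:
```python
from h import *
s=ctrl.capture("side")
crop(s,262,105,50,60,10,"pics/p6.png"); q=ctrl.sense();print(q["eef_pos"],q["force"])
```

```text
[ 548.51576478 -250.34459571   77.54420639] [-6.00177923  2.96894427 16.04921017]
```

View pics/p6.png

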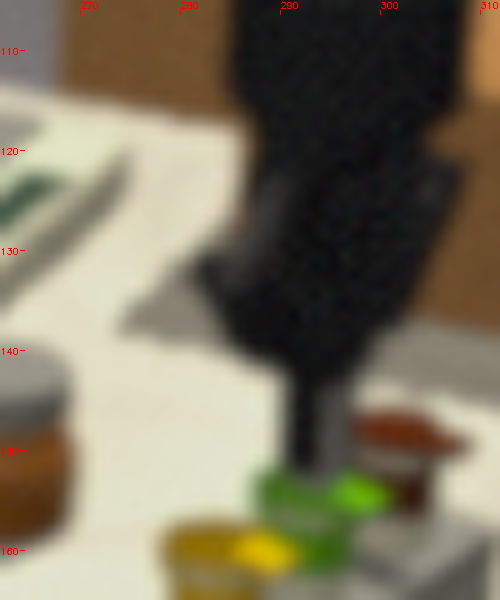

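Request:
apply_moves([
  [0,0,0,-1,0],
  [0,0,0,-2,0],
  [0,0,0,-3,0],
  [0,0,0,-3,0],
  [0,0,0,-3,0],
  [0,0,0,0,0],
])

```text
time_s: 7.25
eef_pos: [550.2, -251.4, 202.0]
ee_rot: [0.003, 0.994, -0.111, 0.005]
force: [-0.5, -0.4, 0.6]
grip_width: -0.001
```

Run:
```python
from h import *
s=ctrl.capture("side")
crop(s,262,95,60,75,8,"pics/p7.png"); q=ctrl.sense();print(q["eef_pos"],q["force"])
print(proj("side",[548.5,-250.3,96]),proj("side",q["eef_pos"]+[0,0,18]))
```

```text
[ 549.41820223 -250.88693337  198.76978809] [ 0.76618847 -0.29236236 -0.76435819]
[[292.92768242 152.65971462]] [[295.62498776 116.6357307 ]]
```

View pics/p7.png

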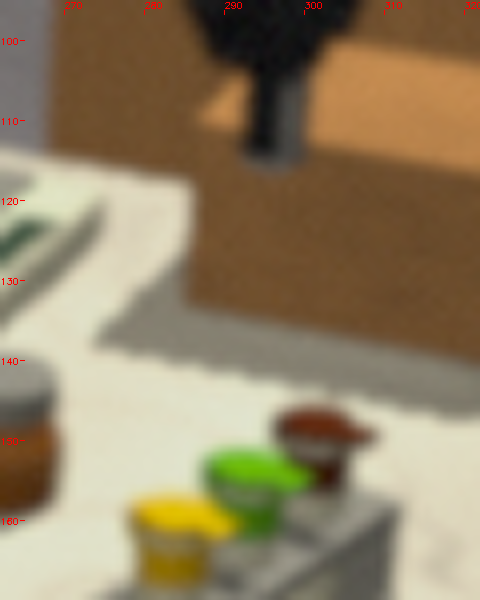

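The cap is shut flat like its neighbours, with its disc at (293,153). Contact came at reported z = 77.9 with the cap top at 96, so the true shut tip is reported z + 18. Projected xy agrees with the picture. Next I go to the cell.

Request:
apply_moves([
  [6,0,0,0,-0.0825],
  [6,0,0,0,-0.0825],
  [6,-0.29,-2.15,0,0],
  [6,-0.29,-2.15,0,0],
  [6,-0.29,-2.15,0,0],
  [6,-0.29,-2.15,0,0],
  [6,-0.29,-2.15,0,0],
  [6,-0.29,-2.15,0,0],
  [6,-0.29,-2.15,0,0],
  [6,-0.29,-2.15,0,0],
  [6,-0.29,-2.15,0,0],
  [6,-0.29,-2.15,0,0],
])

```text
time_s: 8.3
eef_pos: [531.2, -32.7, 194.4]
ee_rot: [-0.0, 1.0, -0.029, -0.001]
force: [1.2, 0.9, 0.1]
grip_width: 0.704
```

Request:
apply_moves([
  [6,-0.29,-2.15,0,0],
  [6,-0.29,-2.15,0,0],
  [6,-0.29,-2.15,0,0],
  [6,-0.29,-2.15,0,0],
  [6,-0.29,-2.15,0,0],
  [6,-0.29,-2.15,0,0],
  [6,-0.29,-2.15,0,0],
  [6,-0.29,-2.15,0,0],
  [6,-0.29,-2.15,0,0],
  [6,-0.29,-2.15,0,0],
  [6,-0.29,-2.15,0,0],
  [6,-0.29,-2.15,0,0],
])

```text
time_s: 9.3
eef_pos: [511.5, 226.7, 194.3]
ee_rot: [0.0, 1.0, -0.029, -0.001]
force: [-0.2, 0.8, -0.1]
grip_width: 0.706
```

Request:
apply_moves([
  [6,-0.29,-2.15,0,0],
  [6,-0.29,-2.15,0,0],
  [6,0,0,0,0],
  [6,0,0,0,0],
])

```text
time_s: 9.63
eef_pos: [508.3, 269.5, 194.3]
ee_rot: [0.0, 1.0, -0.028, -0.001]
force: [-0.2, -0.0, -0.3]
grip_width: 0.698
```

Run:
```python
from h import *
s=ctrl.capture("side");t=ctrl.capture("top")
q=ctrl.sense();print(q["eef_pos"],q["ee_rot"],q["grip_width"],q["joints"])
a=cv2.resize(s[170:310,170:310,::-1],(560,560),interpolation=cv2.INTER_CUBIC)
cv2.imwrite("pics/q1.png",a)
```

```text
[508.72026454 268.31286726 194.8035303 ] [ 2.97966783e-04  9.99571673e-01 -2.92585973e-02 -5.62171847e-04] 0.7012058137761875 [ 2.81841157e-01  4.37851282e-01  1.36770618e+00 -2.29379092e-04
  1.33728799e+00  1.91121626e+00]
```

View pics/q1.png

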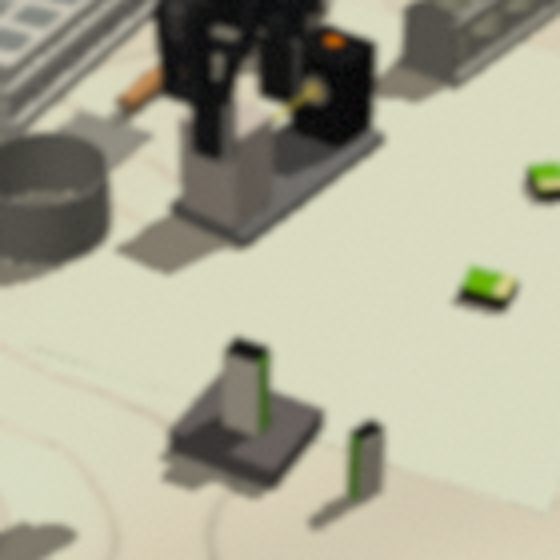

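Request:
apply_moves([
  [6,0.08,0,2,0],
  [6,0,0,2,0],
  [6,0,0,2,0],
  [6,0,0,2,0],
  [6,0,0,2,0],
  [6,0,0,2,0],
  [6,0,0,1,0],
  [6,0,0,0,0],
  [6,0,0,0,0],
])

```text
time_s: 10.48
eef_pos: [510.0, 268.5, 65.9]
ee_rot: [0.0, 1.0, -0.029, 0.0]
force: [0.1, 0.5, -0.2]
grip_width: 0.7
```

Run:
```python
from h import *
s=ctrl.capture("side")
q=ctrl.sense();print(q["eef_pos"],q["ee_rot"],q["force"])
crop(s,200,220,70,75,8,"pics/q2.png")
```

```text
[510.29852267 268.73025201  66.52271545] [-2.15541058e-04  9.99568908e-01 -2.93511203e-02  6.81315913e-04] [0.45064124 0.56764849 0.23310062]
```

View pics/q2.png

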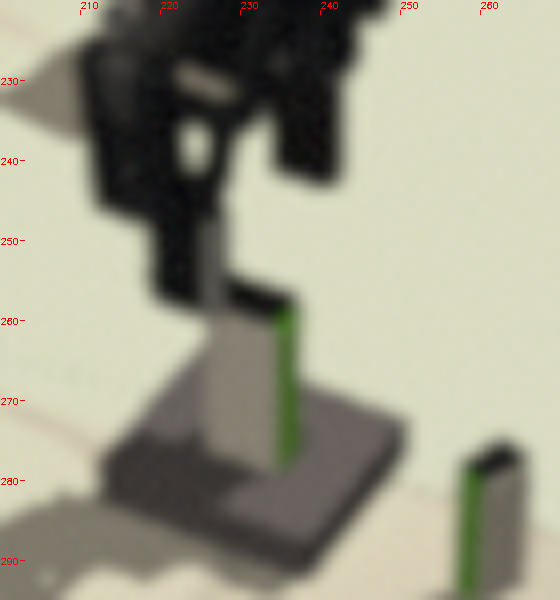

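Run:
```python
from h import *
for z in(84.5,92,96): print(z,proj("side",[510,268.6,z]), proj("side",[510+30*.058,268.6+36,z]),proj("side",[510-30*.058,268.6-36,z]))
print(proj("side",[509.3,268.8,70]))
```

```text
84.5 [[230.98046487 251.74321367]] [[222.91571856 260.90042702]] [[238.61047076 243.07963158]]
92 [[230.98102272 249.11049381]] [[222.883431   258.22971116]] [[238.64042103 240.48475415]]
96 [[230.98132204 247.69782973]] [[222.86610314 256.79641065]] [[238.6564891  239.09262395]]
[[231.21740095 256.91253651]]
```

Request:
apply_moves([
  [6,0,0,1.5,0],
  [6,0,0,1.5,0],
  [6,0,0,1.5,0],
  [6,0,0,1,0],
  [6,0,0,0,0],
  [6,0,0,0,0],
])

```text
time_s: 11.03
eef_pos: [510.1, 269.0, 11.2]
ee_rot: [-0.0, 1.0, -0.029, 0.0]
force: [0.1, 0.2, 0.0]
grip_width: 0.701
```

Run:
```python
from h import *
s=ctrl.capture("side")
q=ctrl.sense();print(q["eef_pos"],q["ee_rot"],q["force"])
crop(s,200,220,70,75,8,"pics/q3.png")
```

```text
[510.33093263 269.11023343  11.63652441] [-2.72792674e-04  9.99575963e-01 -2.91057518e-02  8.21516254e-04] [-0.49663437 -0.37043689  0.08146961]
```

View pics/q3.png

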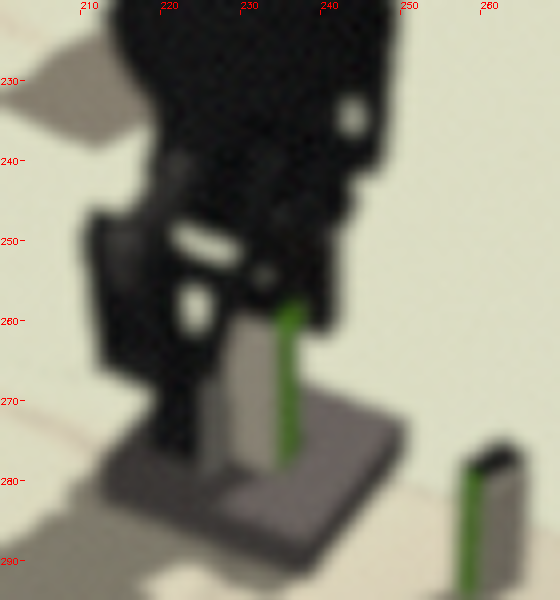

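Request:
apply_moves([
  [4,0,0,0,0],
  [3,0,0,0,0],
  [2.4,0,0,0,0],
  [2,0,0,0,0],
  [1.6,0,0,0,0],
  [1.2,0,0,0,0],
  [1,0,0,0,0],
  [1,0,0,0,0],
  [1,0,0,0,0],
], squeeze=30)

```text
time_s: 11.83
eef_pos: [509.8, 268.9, 10.8]
ee_rot: [0.0, 1.0, -0.029, 0.0]
force: [-0.8, -0.3, 3.6]
grip_width: 0.186
```

Run:
```python
from h import *
s=ctrl.capture("side")
q=ctrl.sense();print(q["eef_pos"],q["grip_width"],q["force"],q["wrist_torque"])
crop(s,200,220,70,75,8,"pics/q4.png")
```

```text
[509.80765846 268.89823437  10.75825741] 0.18491765495620638 [-0.76392375 -1.51235678  4.90411063] [-0.18953905  0.14686282 -0.01867919]
```

View pics/q4.png

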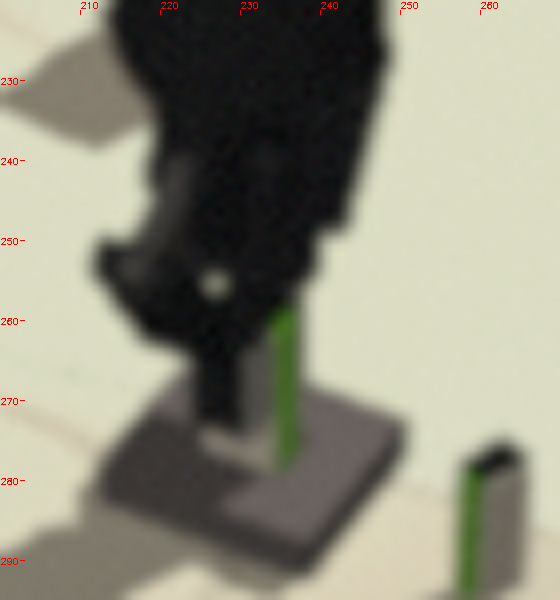

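The grip holds at 15.7 mm, which matches the 16 mm frosted spacing, and the clear green face is free at (235,268). I lift straight up.

Request:
apply_moves([
  [1,0,0,-0.4,0],
  [1,0,0,-0.8,0],
  [1,0,0,-1.2,0],
  [1,0,0,-1.2,0],
  [1,0,0,-1.4,0],
  [1,0,0,-1.5,0],
  [1,0,0,-1.5,0],
  [1,0,0,-1.5,0],
  [1,0,0,-1.5,0],
  [1,0,0,-1.5,0],
  [1,0,0,-1.5,0],
  [1,0,0,0,0],
])

```text
time_s: 12.88
eef_pos: [510.9, 269.4, 154.6]
ee_rot: [-0.001, 1.0, -0.029, 0.003]
force: [0.3, 0.3, 0.6]
grip_width: 0.179
```

Run:
```python
from h import *
s=ctrl.capture("side")
q=ctrl.sense();print(q["eef_pos"],q["grip_width"],q["force"])
crop(s,200,190,70,75,8,"pics/q5.png")
```

```text
[510.323971   269.21607351 152.597777  ] 0.18830559329289756 [0.80778342 0.1458254  0.09662055]
```

View pics/q5.png

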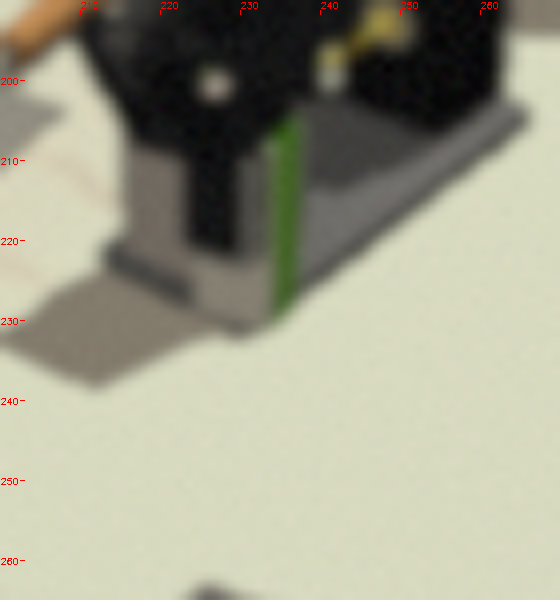

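Request:
apply_moves([
  [1,0,0,0,-0.1193],
  [1,0,0,0,-0.1193],
  [1,0,0,0,-0.1193],
  [1,0,0,0,-0.1193],
  [1,0,0,0,-0.1193],
  [1,0,0,0,-0.1193],
  [1,0,0,0,-0.1193],
  [1,0,0,0,-0.1193],
  [1,0,0,0,-0.1193],
  [1,0,0,0,-0.1193],
  [1,0,0,0,-0.1193],
  [1,0,0,0,-0.1193],
])

```text
time_s: 13.93
eef_pos: [509.2, 268.8, 149.7]
ee_rot: [-0.0, 0.771, 0.636, -0.001]
force: [-0.4, 0.3, 0.3]
grip_width: 0.185
```

Run:
```python
from h import *
q=ctrl.sense();print(q["eef_pos"],q["ee_rot"],2*np.arctan2(q["ee_rot"][2],q["ee_rot"][1])-np.pi/2,"want -0.198")
```

```text
[509.19118722 268.81100422 149.7142283 ] [-2.71046024e-04  7.71454069e-01  6.36284648e-01 -6.26368048e-04] -0.19145072827708876 want -0.198
```

Request:
apply_moves([
  [1,-0.8,0.5,0,0],
  [1,-1.67,1.06,0,0],
  [1,-1.67,1.06,0,0],
  [1,-1.67,1.06,0,0],
  [1,-1.67,1.06,0,0],
  [1,-1.67,1.06,0,0],
  [1,-1.67,1.06,0,0],
  [1,-1.67,1.06,0,0],
  [1,-1.67,1.06,0,0],
  [1,-1.67,1.06,0,0],
  [1,-1.67,1.06,0,0],
  [1,-1.67,1.06,0,0],
])

```text
time_s: 14.93
eef_pos: [591.3, 55.5, 150.0]
ee_rot: [-0.0, 0.775, 0.632, -0.0]
force: [0.2, 0.4, -0.3]
grip_width: 0.183
```

Request:
apply_moves([
  [1,-1.67,1.06,0,0],
  [1,-1.67,1.06,0,0],
  [1,-0.9,0.58,0,0],
  [1,0,0,0,0],
  [1,0,0,0,0],
])

```text
time_s: 15.35
eef_pos: [609.1, 10.2, 150.1]
ee_rot: [-0.0, 0.774, 0.633, -0.0]
force: [-0.3, 0.2, -0.7]
grip_width: 0.186
```

Run:
```python
from h import *
q=ctrl.sense();print(q["eef_pos"],q["grip_width"],2*np.arctan2(q["ee_rot"][2],q["ee_rot"][1])-np.pi/2)
s=np.mean([ctrl.capture("side").astype(float) for _ in range(2)],0).astype(np.uint8)
crop(s,205,130,70,75,8,"pics/r1.png")
```

```text
[609.14379613  10.19293679 150.10227722] 0.18562418061701078 -0.1997066278319588
```

View pics/r1.png

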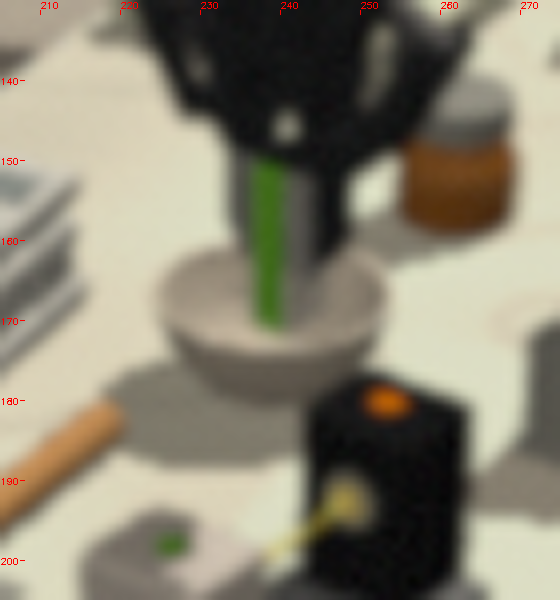

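```bash
cat > chk.py <<'E'
from h import *
import sys
q=ctrl.sense();e=q["eef_pos"]
s=np.mean([ctrl.capture("side").astype(float) for _ in range(4)],0);np.save("sr.npy",s)
zb=6+e[2]-10.8
y=np.array([.196,.981,0]);x=np.array([.981,-.196,0]);c=np.array([e[0],e[1],zb])
print(e)
for n,a,b in(("G+x",12,8),("G-x",12,-8),("far-x",-12,-8)):
    print(n,proj("side",c+a*y+b*x)[0].round(2), proj("side",c+a*y+b*x+[0,0,20])[0].round(2))
gr=s[...,1]-(s[...,0]+s[...,2])/2
u0,v0=proj("side",c+12*y+[0,0,20])[0]
for v in range(int(v0)-6,int(v0)+11):
    r=np.clip(gr[v,int(u0)-8:int(u0)+9],5,None)-5; 
    print(v,'cen %.2f sum %.0f'%((r*np.arange(int(u0)-8,int(u0)+9)).sum()/max(r.sum(),1),r.sum()),"pred centre line", round(proj("side",c+12*y+[0,0,20])[0][0],2)) if v%3==0 or v>v0+3 else None
E
python3 chk.py
```

```text
[609.0685784   11.08672213 150.40420014]
G+x [235.55 170.48] [235.59 163.88]
G-x [240.32 172.24] [240.4  165.61]
far-x [245.61 168.9 ] [245.74 162.33]
159 cen 236.94 sum 240 pred centre line 237.99
162 cen 238.07 sum 191 pred centre line 237.99
165 cen 238.04 sum 172 pred centre line 237.99
168 cen 238.09 sum 172 pred centre line 237.99
169 cen 238.11 sum 163 pred centre line 237.99
170 cen 238.25 sum 122 pred centre line 237.99
171 cen 238.35 sum 61 pred centre line 237.99
172 cen 238.64 sum 19 pred centre line 237.99
173 cen 239.00 sum 2 pred centre line 237.99
174 cen 0.00 sum 0 pred centre line 237.99
```

The cell's position above the gate agrees with the prediction to within about 0.1 px in column, so I lower it between the towers.

Request:
apply_moves([
  [1,0,0,1.2,0],
  [1,0,0,1.2,0],
  [1,0,0,1.2,0],
  [1,0,0,1.2,0],
  [1,0,0,1.2,0],
  [1,0,0,1.2,0],
  [1,0,0,1.2,0],
  [1,0,0,1.2,0],
  [1,0,0,0.9,0],
  [1,0,0,0.54,0],
  [1,0,0,0,0],
  [1,0,0,0,0],
])

```text
time_s: 16.65
eef_pos: [609.6, 10.2, 40.2]
ee_rot: [0.0, 0.773, 0.634, 0.0]
force: [-0.3, 0.1, 0.2]
grip_width: 0.183
```

```bash
python3 chk.py
python3 - <<'E'
from h import *
q=ctrl.sense();print(q["force"],q["grip_width"],2*np.arctan2(q["ee_rot"][2],q["ee_rot"][1])-np.pi/2)
s=np.load("sr.npy").astype(np.uint8)
crop(s,205,160,64,60,10,"pics/r2.png")
print("beam",proj("side",[609.5,10.7,55]))
E
```

```text
[609.58355507  10.18791159  40.15773153]
G+x [235.31 204.69] [235.35 198.69]
G-x [239.85 206.58] [239.93 200.56]
far-x [244.9  202.93] [245.02 196.96]
195 cen 237.51 sum 192 pred centre line 237.63
198 cen 238.13 sum 94 pred centre line 237.63
201 cen 238.53 sum 63 pred centre line 237.63
203 cen 238.51 sum 64 pred centre line 237.63
204 cen 238.52 sum 60 pred centre line 237.63
205 cen 238.60 sum 46 pred centre line 237.63
206 cen 238.82 sum 16 pred centre line 237.63
207 cen 0.00 sum 0 pred centre line 237.63
208 cen 0.00 sum 0 pred centre line 237.63
209 cen 0.00 sum 0 pred centre line 237.63
[0.44121354 0.57951371 0.45593681] 0.18370665804978778 -0.19732024955623384
beam [[240.14772371 198.02279095]]
```

View pics/r2.png

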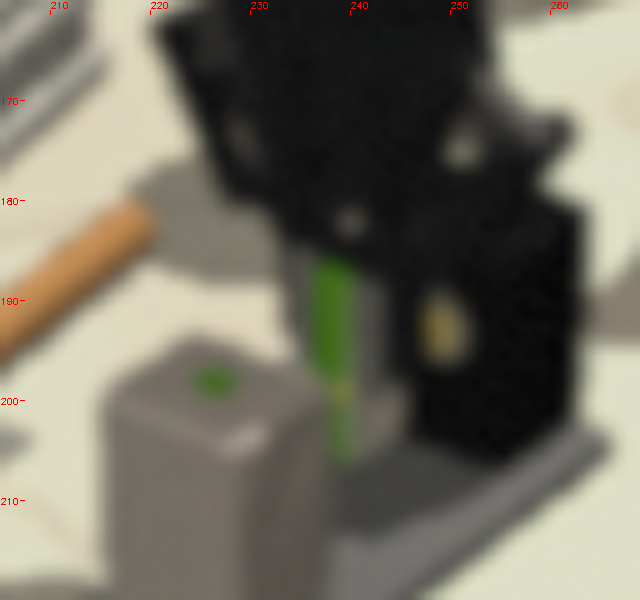

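Run:
```python
from h import *
for n,f,cols in(("side","S.npy",range(238,247)),("top","T.npy",range(242,264,2))):
    I=np.load(f).astype(float);yl=(I[...,0]+I[...,1])/2-I[...,2]
    P=np.array([[609.5+.198*t,10.7+.98*t,55] for t in np.linspace(-40,40,41)]);p=proj(n,P)
    for u in cols:
        o=np.argsort(p[:,0]);vp=np.interp(u,p[o,0],p[o,1]);v=np.arange(int(vp)-5,int(vp)+6);w=yl[v,u];w=np.clip(w-np.median(w)-3,0,None)
        print(n,u,"obs %.2f pred %.2f"%((w*v).sum()/max(w.sum(),.1),vp),w.max().round())
```

```text
side 238 obs 198.45 pred 199.52 20.0
side 239 obs 198.16 pred 198.82 32.0
side 240 obs 197.63 pred 198.13 27.0
side 241 obs 196.94 pred 197.43 28.0
side 242 obs 196.48 pred 196.73 30.0
side 243 obs 195.84 pred 196.04 36.0
side 244 obs 194.89 pred 195.34 42.0
side 245 obs 194.05 pred 194.64 36.0
side 246 obs 192.97 pred 193.95 40.0
top 242 obs 172.83 pred 172.58 12.0
top 244 obs 173.26 pred 173.02 15.0
top 246 obs 173.81 pred 173.46 15.0
top 248 obs 174.16 pred 173.90 16.0
top 250 obs 174.71 pred 174.34 16.0
top 252 obs 175.10 pred 174.78 20.0
top 254 obs 175.44 pred 175.22 19.0
top 256 obs 175.89 pred 175.66 21.0
top 258 obs 176.36 pred 176.09 20.0
top 260 obs 176.66 pred 176.53 17.0
top 262 obs 177.37 pred 176.97 18.0
```

The cell is in the beam. The beam meets the green face at about (238.5,198.5), the force is near zero and the towers are clear. A last look at the bench, then I hand in.

Run:
```python
from h import *
s=ctrl.capture("side");t=ctrl.capture("top")
cv2.imwrite("pics/fin.png",np.vstack([cv2.resize(s[120:310,190:400,::-1],(630,570),interpolation=cv2.INTER_CUBIC)]))
q=ctrl.sense();print(q["time_s"],q["eef_pos"],q["grip_width"],q["force"],np.abs(q["dq"]).max())
```

```text
16.95 [609.65955727  10.20458778  40.53269583] 0.18138134195316133 [ 0.67303248 -0.40925586 -0.73676152] 0.003450480189702418
```

View pics/fin.png

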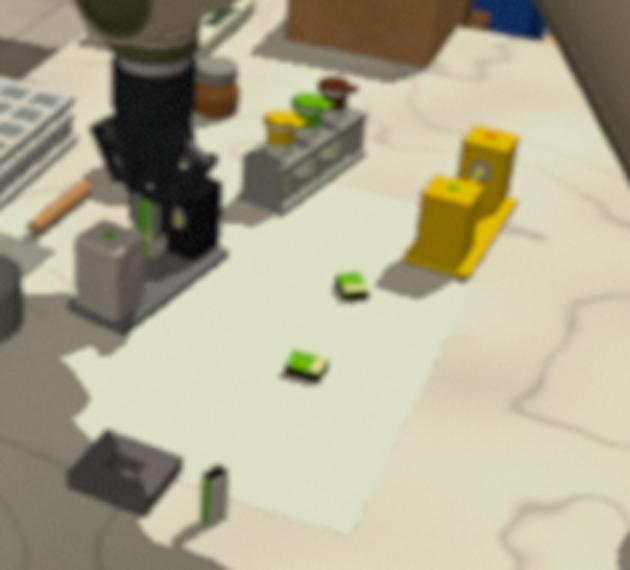

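The three caps are shut at (282,122), (312,103) and (335,88). The cradle at (125,470) is empty, the cell is held between the towers at (147,225), and the bystanders I can see are unmoved.

```bash
python3 -c "
from rig import ctrl
print(ctrl.finish_job())"
```

```text
the job is handed in; nothing more can be done
None
```

I pushed the green flip cap over and pressed it shut with about 16 N. I then lifted the larger prism cell by its frosted faces, turned it about 82° and lowered it into the gate's beam. I handed the job in at about 17 s, still holding it.

**Last checks:**
- All three caps look shut in the final side view, and the cradle is empty.
- The grip opening is about 15.5 mm against the 16 mm frosted faces, and the force on the tool is near zero.
- The cell's turn matches the gate's to about 0.01 rad. By the pose and side picture, the window middle is within about 1–2 mm of the beam.

**What disagreed:**
- **Tool height:** the fingertips stood about 29 mm higher than the reported tool pose implied. Because of this the first push passed over the cap without touching it. I corrected for it using contact with the cap's known height.
- **Cameras:** the two views disagreed by about 2 mm on where the gate is, so I used the mean.
- **Not seen from above:** the cell's final position was not checked in the top view, because I expected the arm to hide it there.

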